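# Ready the resin scale for weighing

### The job

Get the bench scale ready for weighing resin into the cup that stands on its pan: switch it on by pressing down the raised far end of the black rocker switch, then give the bare metal of the pan a light tap with a fingertip to see that it is free, then press the wide tare key down and let it come back up. Use light fingertip touches only, in that order; leave the scale on, do not press the two small round keys, and do not shift or lift the cup or the things standing around the scale.

Things in the scene. Friction and masses are not known exactly. Their poses are not given: they have to be found in the camera images.
- scale: grey bench scale, fixed; 289 mm long (x -144 to +145), 254 wide (y), 82 high. Origin: under its middle on the bench; x points from the key panel to the pan (away from the robot, within 22 degrees), y left, z up. Key panel: x -142 to -52 mm, rising 10 degrees towards the pan from 37 to 53 mm high; left to right: rocker switch, black display, tare key; two small round keys in front of the display
- pan: rectangular stainless pan of the scale, 200 x 254 mm. Origin 16 mm under the middle of its flat top. On springy mounts: starts to give at 1 to 2 N, then 3 N per mm, stop at 6 mm; springs back. The cup stands on its rear half; the front 50 mm strip is always bare
- pan_bare (a point): a point on top of the pan, in the middle of the bare front strip, 28 mm behind the pan's front edge; any other bare place on the pan will do as well
- power_rocker (a joint): rocker switch: 0 = off (its far end, towards the pan, stands up); on from 0.25 rad (far end pressed down), cushioned stop at 0.40 rad. Stays where it is left
- power_press (a point): where to press: top face of the raised far half of the black rocker, 10 mm from its pivot towards the pan; sinks 4 mm in all, takes 4 N at first, then less. Rocker 30 mm long up the slope, 20 wide, at the panel's left (+y) end, pivot 93 mm left of the scale's middle, its top 9 mm over the panel at the pivot, raised end 14 mm. A fingertip covering the near half too cannot tip it
- tare_key (a joint): tare key, m: 0 = up, 0.004 = pressed fully; it works from 2 mm. Spring: starts at 0.6 N, 5 N fully down; comes back up by itself. Moves square to the sloping panel
- tare_top (a point): middle of the top of the tare key: the wide white oblong key, 38 x 22 mm, 9 mm proud of the panel, at its right (-y) end, 88 mm right of the scale's middle. z axis square to the panel, pointing out
- units_key (a joint): small round white key, left one, 16 mm across, not to be pressed; m: 0 = up, 0.004 = down
- units_key_top (a point): middle of its top, 6 mm proud of the panel
- print_key (a joint): small round white key, right one, 16 mm across, not to be pressed; m: 0 = up, 0.004 = down
- print_key_top (a point): middle of its top, 6 mm proud of the panel
- cup: clear empty mixing cup standing on the rear half of the pan, 80 mm across the rim, 55 mm high; origin: centre of its underside. To be left alone
- resin: white resin bottle, 90 mm across, 200 mm high, beside the scale; origin: centre of its underside. To be left alone
- hardener: white hardener bottle, 64 mm across, 150 mm high, beside the scale; origin: centre of its underside. To be left alone
- stick_jar: steel tin with wooden stirring sticks, 72 mm across, tin 100 mm high, sticks up to 160 mm; beside the scale; origin: centre of its underside. To be left alone
- tape: roll of masking tape lying flat, 104 mm across, 24 mm high; beside the scale; origin: centre of its underside. To be left alone

How it is judged:
On the way, in this order (a step that is already met when the one before it is completed fails the run):
1. the rocker switch is tipped to on (value of joint power_rocker above 0.25 rad), for 0.05 s.
2. the pan is tapped with the fingers (contact force between the fingers and pan above 0.5 N), for 0.04 s.
3. the tare key is pressed at least half-way (value of joint tare_key above 0.002 m), for 0.04 s.
At the end, for the whole second after the job is handed in: The rocker is on (over 0.25 rad), the tare key is back up (under 1 mm), the fingers are off the scale, and the cup stands upright and at rest on the pan within 15 mm of where it was (value of joint power_rocker above 0.25 rad and value of joint tare_key below 0.001 m and contact force between the fingers and scale below 0.1 N and z of cup in the frame of pan between 0.012 and 0.022 m and distance of cup from where it was at the start of the episode below 0.015 m and angle between cup's own z axis and vertical below 0.1 rad and linear speed of cup below 0.02 m/s); the robot touches nothing.
It fails at once if the pan is pressed harder than 30 N, or the scale (switch, keys, housing) harder than 55 N (contact force between the fingers and pan above 30 N or contact force between the fingers and scale above 55 N or contact force between the arm and scale above 30 N).
It fails at once if the pan is touched or the tare key pressed while the scale is still off (value of joint power_rocker below 0.15 rad and (contact force between the fingers and pan above 0.5 N or value of joint tare_key above 0.002 m)).
It fails at once if a small round key is pressed (value of joint any of units_key, print_key above 0.002 m).
It fails at once if the cup is shifted more than 15 mm, lifted or tipped (distance of cup from where it was at the start of the episode above 0.015 m or z of cup in the frame of pan above 0.022 m or angle between cup's own z axis and vertical above 0.2 rad).
It fails at once if a bottle, the stick tin or the tape is shifted more than 15 mm (distance of any of resin, hardener, stick_jar, tape from where it was at the start of the episode above 0.015 m).
It also fails if it takes over 42 s, if anything falls off the work surface, if the arm or the gripper's body presses on something with over 40 N, if the wrist force passes 120 N, or if a joint passes its speed limit or range.

### The arm

A 6-joint arm with a two-finger parallel gripper is mounted at the origin on the work surface. World frame = base frame: x ahead of the robot, y to its left, z up, the work surface at z = 0. Lengths are in m, angles in rad, forces in N, time in s.
With the tool pointing down it reaches from about 0.275 to 0.975 m from the base axis. Payload 8.4 kg.
Tool frame: the origin (TCP) lies at the very end of the fingers, on their centre line; the grasp point (between the pads) lies 19 mm behind it; z points along the fingers, y is the line along which they close (so a half turn about z gives the same grasp; the last joint's range is limited). The gripper opens to 92 mm and grips with 3 to 60 N. Pads are 20 mm wide; open, the fingers measure 128 mm over their backs; the gripper's body (75 mm by 189 mm) begins 69 mm behind the grasp point.
Start: joints at [1.274, 0.353, 1.633, -0, 1.155, -0.002], TCP at [0.182, 0.598, 0.215] pointing down, gripper open.
Joint ranges: [-2.63, 2.63], [-0.92, 2.1], [0.06, 2.66], [-1.3, 4.44], [0, 2.69], [-3.02, 3.02]. Speed limits (rad/s): [2.22, 2.22, 2.79, 3.14, 3.14, 3.14].

### API

Orientations are given as a unit quaternion [w, x, y, z].
In Python, from plant import env, let_go, grab, imaging, regions_of, mark_of, monitor gives the robot as it stands. Calls block until the motion is done:
- env.move_pose(position, orientation): joint-space move of the TCP to a pose.
- env.move_l(position, ori=None, speed=0.15, contact_N=None): straight line of the TCP; ori=None keeps the orientation; speed is the mean speed in m/s. With contact_N (N) it stops when the force on the tool has changed by that much, and returns True; else False.
- env.movej(angles): joint-space move.
- let_go() and grab(strength=None): open the fingers fully, or close them until they stop; strength is the grip in N (None keeps the last).
- env.sleep(seconds).
- env.ik(position, orientation): joint angles nearest the present ones, or None.
- imaging.snapshot(name): name is "scene" or "top"; returns the picture (420x560x3 uint8, red, green, blue); there is no depth.
- imaging.get_calibration(name): a dict with "intrinsics" (3x3 intrinsics, pixels), "T" (4x4, takes a point from camera to world coordinates). Camera axes: x right, y down, z forward; pixel columns grow to the right and rows downward; lengths in m; the calibration is good to about 2 mm. A picture is of the moment at which its call begins. get_calibration takes no time and is no camera call.
A pose or a line that the arm cannot do raises env.PlanningError and nothing moves.
- env.job_done(): hands the job in; it is judged then, once.
Trained networks look in the newest picture that a camera, given by its name, has taken for a name from the list of things; names that differ only in an ending like _2 or _b are one class to them, and where a whole thing is asked for, a point or a joint stands for the part that bears it (a point fixed in the world has none). Each returns a list of dicts, best first, with "score" (0 to 1); they miss things now and then, are a little off and sometimes report something else, mostly with a low value. They report only what shows in the picture. A call takes as long as a camera call.
- regions_of(query, camera): "region" (420x560 bool, what is visible of it) and "bbox" ([left, top, width, height] in pixels, round what is visible of it).
- mark_of(query, camera): "uv" ([column, row] in pixels: a listed point, or the origin of a listed thing).
Readings, each from a call of its own:
- monitor.get_time(): time.
- monitor.get_q(): joint angles.
- monitor.get_qd(): joint speeds.
- monitor.get_joint_torque(): joint torques, N m.
- monitor.get_position(): TCP position.
- monitor.get_tcp_rot(): TCP orientation.
- monitor.get_wrist_force(): force on the tool from outside, world axes, zero at the start.
- monitor.get_ft_torque(): the same for the moment, N m.
- monitor.get_width(): finger opening in m.
- monitor.get_gripper_force(): force on a finger pad.
Only numpy, scipy, OpenCV 4.12 (cv2) and the standard library are available. Lean on these libraries where they do the work, as an engineer would, in place of code of your own. Each camera call takes 0.05 s, during which the arm holds its last target. There are 200 camera calls.

## Working session

There is one attempt and no reset: what is moved stays moved. The work goes in short steps, each a Python script; the robot and the scene stay as the last script left them, time stands still between calls to the robot, and variables do not carry over. Pictures are saved under pics/ and viewed, at most 10 in all, crops included, and the job is handed in when it is done.

```bash
mkdir -p pics; cat > m.py <<'E'
from plant import env, let_go, grab, imaging, regions_of, mark_of, monitor
import numpy as np, cv2
E
python3 - <<'E'
from m import *
for c in ("scene","top"):
    im=imaging.snapshot(c); cv2.imwrite(f"pics/{c}0.png",im[:,:,::-1])
    k=imaging.get_calibration(c); print(c,k["intrinsics"].tolist(),k["T"].round(4).tolist())
    for n in ("scale","pan","pan_bare","power_press","tare_top","units_key_top","print_key_top","cup","resin","hardener","stick_jar","tape"):
        print(n,[(np.round(d["uv"],1).tolist(),round(d["score"],2)) for d in mark_of(n,c)[:2]])
print(monitor.get_time(),monitor.get_tcp_rot(),monitor.get_width())
E
```

```text
scene [[447.8380700326091, 0.0, 279.3226906234877], [0.0, 447.8380700326091, 208.24928872441242], [0.0, 0.0, 1.0]] [[-0.7911, 0.3986, -0.4639, 1.001], [0.6115, 0.5298, -0.5876, 0.6279], [0.0116, -0.7486, -0.6629, 0.7242], [0.0, 0.0, 0.0, 1.0]]
scale [([294.4, 270.8], 0.74)]
pan [([269.7, 256.2], 0.58)]
pan_bare [([305.9, 245.2], 0.81)]
power_press [([351.6, 277.4], 0.56)]
tare_top [([325.6, 219.3], 0.66)]
units_key_top [([354.1, 251.5], 0.42)]
print_key_top [([269.3, 255.5], 0.62), ([347.4, 236.6], 0.59)]
cup [([254.6, 256.6], 0.75)]
resin [([320.7, 396.5], 0.95)]
hardener [([402.8, 377.2], 0.68), ([251.0, 256.2], 0.51)]
stick_jar [([248.3, 188.9], 0.7)]
tape [([304.7, 189.8], 0.65), ([291.5, 273.0], 0.41)]
top [[390.5968937614061, 0.0, 281.92237804360104], [0.0, 390.5968937614061, 217.92560817579013], [0.0, 0.0, 1.0]] [[0.0229, -0.9992, 0.0323, 0.5059], [-0.9995, -0.0236, -0.0231, 0.0617], [0.0239, -0.0318, -0.9992, 1.0696], [0.0, 0.0, 0.0, 1.0]]
scale [([235.6, 195.7], 0.56)]
pan [([244.2, 178.1], 0.89), ([223.9, 244.5], 0.28)]
pan_bare [([233.2, 208.1], 0.56)]
power_press [([185.8, 212.8], 0.53)]
tare_top [([251.0, 243.0], 0.53)]
units_key_top [([209.6, 235.7], 0.52)]
print_key_top [([226.4, 246.0], 0.57)]
cup [([243.8, 161.1], 0.57)]
resin [([152.4, 149.3], 0.7)]
hardener [([131.8, 192.7], 0.9)]
stick_jar [([333.1, 229.1], 0.84)]
tape [([307.9, 274.4], 0.67), ([131.1, 195.5], 0.59)]
1.3 [-2.60030759e-06  1.46869552e-01  9.89155870e-01 -1.00047861e-05] 0.09153584913659006
```

```bash
cat > fit.py <<'E'
from m import *
from scipy.optimize import least_squares
C={c:imaging.get_calibration(c) for c in("scene","top")}
def proj(c,P):
    T=C[c]["T"];p=(np.atleast_2d(P)-T[:3,3])@T[:3,:3];q=p@C[c]["intrinsics"].T;return q[:,:2]/q[:,2:]
def tri(a,b):
    return least_squares(lambda P:np.r_[proj("scene",P)[0]-a,proj("top",P)[0]-b],[.5,.1,.06])
E
python3 - <<'E'
from fit import *
import json
S=dict(scale=((294.4,270.8),(235.6,195.7)),pan=((269.7,256.2),(244.2,178.1)),pan_bare=((305.9,245.2),(233.2,208.1)),power_press=((351.6,277.4),(185.8,212.8)),tare_top=((325.6,219.3),(251.0,243.0)),units=((354.1,251.5),(209.6,235.7)),prnt=((347.4,236.6),(226.4,246.0)),cup=((254.6,256.6),(243.8,161.1)),resin=((320.7,396.5),(152.4,149.3)),hardener=((402.8,377.2),(131.8,192.7)),stick=((248.3,188.9),(333.1,229.1)),tape=((304.7,189.8),(307.9,274.4)))
for n,(a,b) in S.items():
    r=tri(a,b);print(n,r.x.round(4),round(r.cost,1))
for c in("scene","top"):
    im=cv2.imread(f"pics/{c}0.png")
    x,y,w,h=(200,150,240,200) if c=="scene" else (100,100,260,200)
    for n,(a,b) in S.items():
        pass
    cv2.imwrite(f"pics/{c}_c.png",cv2.resize(im[y:y+h,x:x+w],None,fx=3,fy=3,interpolation=2))
E
```

```text
scale [0.5958 0.1661 0.0072] 0.7
pan [0.6389 0.1393 0.0572] 0.2
pan_bare [0.5622 0.1634 0.0607] 0.4
power_press [0.5484 0.2827 0.0632] 1.5
tare_top [0.4699 0.1187 0.0483] 0.7
units [0.4871 0.2264 0.0472] 0.3
prnt [0.4616 0.1823 0.0398] 0.1
cup [0.6773 0.1406 0.0827] 1.1
resin [ 0.7231  0.3968 -0.009 ] 0.4
hardener [ 0.593   0.456  -0.0049] 9.6
stick [ 0.517  -0.1056  0.0117] 3.1
tape [ 0.3882 -0.04   -0.011 ] 0.6
```

View pics/scene_c.png

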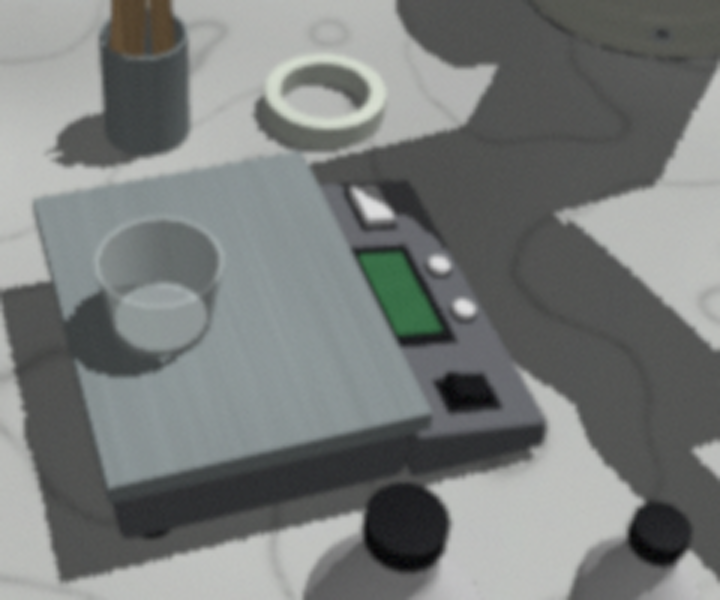

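View pics/top_c.png

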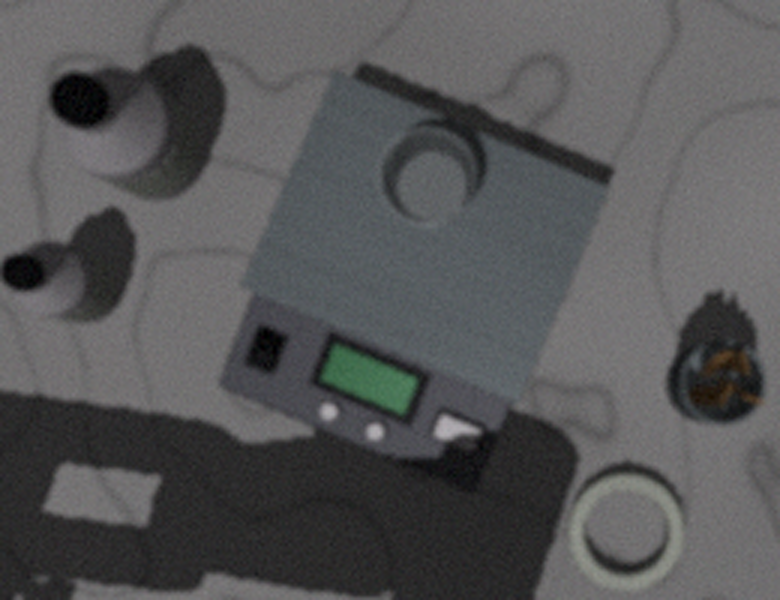

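The crops show the pan with its cup at the rear and the panel facing the robot. The rocker is at scene crop (467,388) / top crop (266,349), the tare key at (372,205) / (462,432), and the round keys at (440,265) and (464,309). Next I fit the scale pose to the pan corners and the network marks.

```bash
cat > pose.py <<'E'
from fit import *
def panel(x,y,h):  # point h proud of the panel (square to it)
    a=np.deg2rad(10);return [x-h*np.sin(a),y,.037+(x+.142)*np.tan(a)+h*np.cos(a)]
def W(p,P):
    c,s=np.cos(p[2]),np.sin(p[2]);P=np.atleast_2d(P)
    return np.c_[p[0]+c*P[:,0]-s*P[:,1],p[1]+s*P[:,0]+c*P[:,1],P[:,2]]
def pts(p):
    return dict(bl=[.145,.127,.082],br=[.145,-.127,.082],fr=[-.055,-.127,.082],fl=[-.055,.127,.082],
     bare=[-.027,0,.082],pan=[.045,0,.066],tare=panel(p[3],-.088,.009),rock=panel(p[4]+.010,.093,.0115))
E
python3 - <<'E'
from pose import *
sc=lambda x,y:(200+x/3,150+y/3); tp=lambda x,y:(100+x/3,100+y/3)
O=[("bl","scene",sc(110,490),1),("br","scene",sc(35,203),1),("fr","scene",sc(300,155),1),("fl","scene",sc(430,417),1),
("bl","top",tp(340,70),1),("br","top",tp(612,184),1),("fr","top",tp(520,397),1),("fl","top",tp(245,287),1),
("bare","scene",(305.9,245.2),.5),("bare","top",(233.2,208.1),.5),
("tare","scene",(325.6,219.3),.7),("tare","top",(251.0,243.0),.5),("tare","scene",sc(372,205),.7),("rock","scene",(351.6,277.4),.7),("rock","top",(185.8,212.8),.7)]
def res(p):
    d=pts(p);return np.concatenate([w*(proj(c,W(p,d[n]))[0]-uv) for n,c,uv,w in O])
r=least_squares(res,[.596,.166,-.38,-.097,-.097],loss="soft_l1");p=r.x
print(p.round(4));d=pts(p)
for n,c,uv,w in O: print(n,c,(proj(c,W(p,d[n]))[0]-uv).round(1))
for n in("tare","rock","bare"): print(n,W(p,d[n]).round(4))
np.save("p.npy",p)
a=[]
for c,(x,y,w,h) in dict(scene=(290,190,100,110),top=(165,180,110,90)).items():
    im=cv2.imread(f"pics/{c}0.png");k=cv2.resize(im[y:y+h,x:x+w],None,fx=4,fy=4,interpolation=2)
    def ln(P,col,cl=True):
        u=((proj(c,W(p,P))-[x,y]+.5)*4).astype(int);cv2.polylines(k,[u],cl,col,1)
    ln([d[n] for n in("bl","br","fr","fl")],(0,255,255))
    ln([panel(p[3]+i*.011,-.088+j*.019,.009) for i,j in((1,1),(1,-1),(-1,-1),(-1,1))],(0,0,255))
    ln([panel(p[4]+i*.015,.093+j*.01,[0,.004,.014][i]) for i,j in((1,1),(1,-1),(-1,-1),(-1,1))],(0,255,0))
    ln([panel(i,j*.127,0) for i,j in((-.052,1),(-.052,-1),(-.142,-1),(-.142,1))],(255,0,255))
    a.append(np.vstack([k,np.zeros((440-k.shape[0],k.shape[1],3),np.uint8)]))
k=np.hstack(a);cv2.imwrite("pics/ov.png",cv2.resize(k,(800,int(k.shape[0]*800/k.shape[1]))))
E
```

```text
[ 0.5952  0.1616 -0.3737 -0.099  -0.0967]
bl scene [-1.3 -0.5]
br scene [-1.5 -1.6]
fr scene [-0.1 -2. ]
fl scene [ 0.7 -1.5]
bl top [-3.3 -1.1]
br top [-1.8 -0.3]
fr top [-1.5  1.3]
fl top [-2.9 -1. ]
bare scene [ 0.7 -3.3]
bare top [-3.5 -4.2]
tare scene [-1.1 -2.4]
tare top [0.2 0.9]
tare scene [ 0.5 -1.4]
rock scene [0.6 0.6]
rock top [ 2.3 -0.2]
tare [[0.4695 0.1164 0.0534]]
rock [[0.5466 0.2806 0.0581]]
bare [[0.5701 0.1715 0.082 ]]
```

View pics/ov.png

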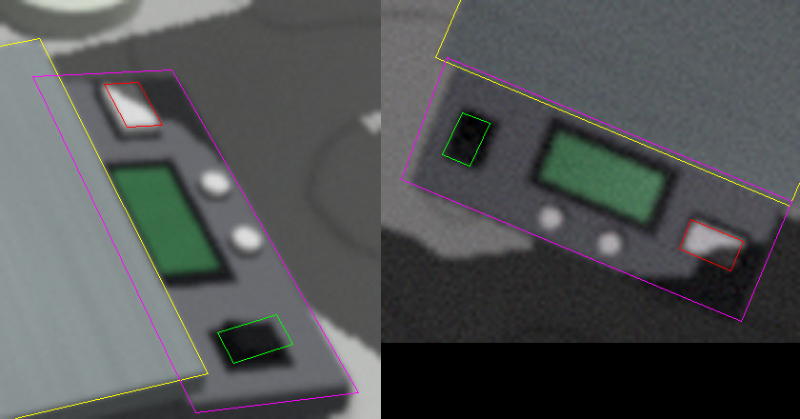

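The overlay matches to within about 2 px: the rocker sits about 2 px right of the green box in the top view, and the tare key is on. The leftover residual looks like a height or calibration offset, so I refit with a height offset and a per-camera bias (2 mm prior). Then I move above the rocker.

```bash
cat > r.py <<'E'
from pose import *
sc=lambda x,y:(200+x/3,150+y/3); tp=lambda x,y:(100+x/3,100+y/3)
O=[("bl","scene",sc(110,490),1),("br","scene",sc(35,203),1),("fr","scene",sc(300,155),1),("fl","scene",sc(430,417),1),
("bl","top",tp(340,70),1),("br","top",tp(612,184),1),("fr","top",tp(520,397),1),("fl","top",tp(245,287),1),
("tare","scene",(325.6,219.3),.7),("tare","top",(251.0,243.0),.7),("tare","scene",sc(372,205),.7),("rock","scene",(351.6,277.4),.7),("rock","top",(185.8,212.8),.7),("rock","top",tp(267,342),.7)]
def run(sz,sb):
    def res(q):
        d=pts(q);o=[]
        for n,c,uv,w in O:
            P=np.array(d[n])+[0,0,q[5]]; b=q[6:8] if c=="scene" else q[8:10]
            o.append(w*(proj(c,W(q,P))[0]+b-uv))
        return np.concatenate(o+[q[5:6]/sz,q[6:]/sb])
    q=least_squares(res,[.596,.166,-.38,-.097,-.097]+[0]*5,loss="soft_l1");return q.x,q.cost
for sz,sb in((1e-4,1e-3),(.005,1e-3),(1e-4,.5),(.002,1.0)):
    q,c=run(sz,sb);print(q.round(4),round(c,1)); d=pts(q)
    print([(n,W(q,d[n])[0].round(4).tolist()) for n in("tare","rock")])
np.save("p.npy",q)
E
python3 r.py
```

```text
[ 0.5952  0.1615 -0.3731 -0.0987 -0.0973 -0.      0.      0.      0.
  0.    ] 16.0
[('tare', [0.4697, 0.1161, 0.0535]), ('rock', [0.5459, 0.2807, 0.058])]
[ 0.5937  0.1592 -0.3758 -0.0995 -0.0979 -0.0068  0.      0.      0.
 -0.    ] 9.8
[('tare', [0.4674, 0.1144, 0.0534]), ('rock', [0.5443, 0.2787, 0.0579])]
[ 0.5943  0.1601 -0.3749 -0.0986 -0.0975 -0.      0.2143  1.5082  0.5717
 -0.0152] 12.7
[('tare', [0.4689, 0.1149, 0.0535]), ('rock', [0.5452, 0.2794, 0.0579])]
[ 0.5937  0.159  -0.3753 -0.0988 -0.098  -0.0035  0.4822  1.1122  0.4913
 -0.3963] 9.7
[('tare', [0.4681, 0.1139, 0.0535]), ('rock', [0.5441, 0.2785, 0.0579])]
```

```bash
cat > go.py <<'E'
from pose import *
from scipy.spatial.transform import Rotation as R
p=np.load("p.npy"); th=p[2]
def quat(s):
    y=s*np.array([-np.sin(th),np.cos(th),0]);z=np.array([0,0,-1.]);x=np.cross(y,z)
    q=R.from_matrix(np.c_[x,y,z]).as_quat();return q[[3,0,1,2]]
def Q():
    q0=monitor.get_q();c=[]
    for s in(1,-1):
        j=env.ik(W(p,[-.08,.09,.2])[0],quat(s))
        if j is not None:c.append((np.abs(np.array(j)-q0).max(),s))
    return quat(min(c)[1])
def F():return monitor.get_wrist_force()
def press(P,zmin,N,Nmax,deep,step=.001):
    """descend to contact, then push by steps until Nmax rise or depth reached"""
    f0=F();hit=env.move_l([P[0],P[1],zmin],speed=.03,contact_N=N)
    z=monitor.get_position()[2];print("hit",hit,z,(F()-f0).round(1))
    if not hit:return None
    zt=z
    while zt>z-deep:
        zt-=step;env.move_l([P[0],P[1],zt],speed=.02);env.sleep(.05);f=F()-f0
        print(round(monitor.get_position()[2],4),f.round(1))
        if f[2]>Nmax:break
    return z
E
python3 - <<'E'
from go import *
q=Q();np.save("q.npy",q);grab(5);print(monitor.get_width())
P=W(p,[p[4]+.014,.093,.12])[0]
env.move_pose([P[0],P[1],.2],q);env.move_l([P[0],P[1],.09],speed=.12)
z=press(P,.052,2,14,.006)
print(monitor.get_time())
env.move_l([P[0],P[1],.12],speed=.15)
for c in("scene","top"): cv2.imwrite(f"pics/{c}1.png",imaging.snapshot(c)[:,:,::-1])
a=cv2.imread("pics/scene1.png")[190:300,290:400];cv2.imwrite("pics/r1.png",cv2.resize(a,None,fx=5,fy=5,interpolation=2))
print(monitor.get_time())
E
```

```text
0.0005952234754321502
hit True 0.05962957690414639 [0.7 0.1 0.8]
0.0585 [-0.   0.3  0.6]
0.0576 [ 0.  -1.1  0.6]
0.0566 [ 0.5 -0.4  0.6]
0.0558 [-0.6 -0.7  2.7]
0.0555 [-1.6 -2.4 11.9]
0.0553 [-3.6 -3.1 20.1]
8.2167
8.9083
```

View pics/r1.png

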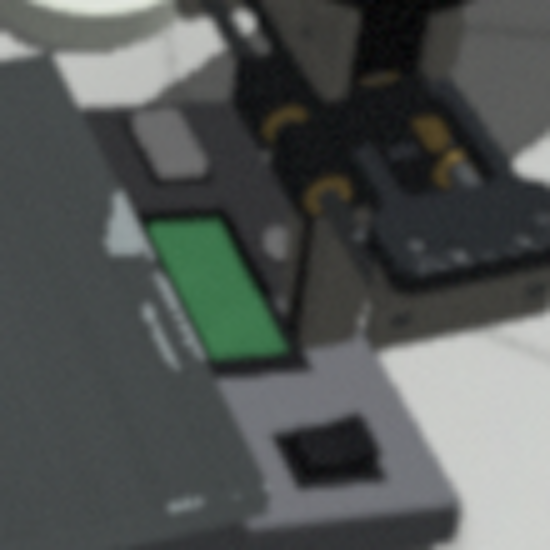

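```bash
python3 - <<'E'
from go import *
print(proj("scene",monitor.get_position()))
k=[]
for n in(0,1):
    a=cv2.imread(f"pics/scene{n}.png")[260:295,335:380];a=cv2.convertScaleAbs(a,alpha=1.6 if n==0 else 2.0,beta=10);k.append(cv2.resize(a,None,fx=8,fy=8,interpolation=2))
cv2.imwrite("pics/cmp.png",np.hstack(k))
E
```

```text
[[353.52837811 255.62945278]]
```

View pics/cmp.png

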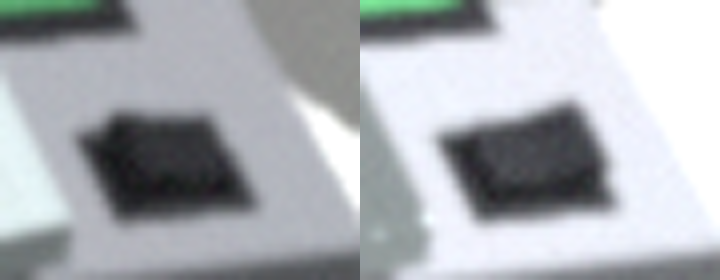

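The before/after crops show the raised end has moved from the pan side (left) to the near side (right), so the rocker is on. Next come the pan tap and the tare key.

```bash
python3 - <<'E'
from go import *
q=np.load("q.npy")
P=W(p,[-.027,.03,.12])[0]
env.move_l([P[0],P[1],.12],speed=.2);env.move_l([P[0],P[1],.095],speed=.1)
z=press(P,.066,2,3,.002)
env.sleep(.1);env.move_l([P[0],P[1],.12],speed=.15);print(monitor.get_time())
if z is not None:
    P=W(p,[p[3],-.088,.1])[0]
    env.move_l([P[0],P[1],.12],speed=.2);env.move_l([P[0],P[1],.07],speed=.1)
    press(P,.049,2,7,.005);env.sleep(.1)
    env.move_l([P[0],P[1],.15],speed=.15)
print(monitor.get_time(),F())
E
```

```text
hit True 0.08145484994999251 [-0.  -0.   5.3]
0.0809 [-0.7 -0.6  5.7]
11.2583
hit True 0.05315668741019303 [ 0.2 -0.6  4.2]
0.0524 [ 1.7 -1.   4.4]
0.0516 [ 0.6 -2.2  8.8]
14.8167 [-0.45462482  0.77469368  0.21483876]
```

The readings agree with the tare spring, but I'll confirm with one slow stepped press and a picture.

```bash
python3 - <<'E'
from go import *
P=W(p,[p[3],-.088,.1])[0]
env.move_l([P[0],P[1],.058],speed=.15);f0=F()
for z in np.arange(.057,.0505,-.001):
    env.move_l([P[0],P[1],z],speed=.02);env.sleep(.1);f=np.mean([F()-f0 for _ in range(3)],0)
    print(round(monitor.get_position()[2],4),f.round(1))
    if f[2]>9:break
env.move_l([P[0],P[1],.12],speed=.15)
b=W(p,[-.2,-.088,.1])[0];env.move_l([b[0],b[1],.2],speed=.15)
cv2.imwrite("pics/s2.png",imaging.snapshot("scene")[:,:,::-1]);print(monitor.get_time())
a=cv2.imread("pics/s2.png")[150:350,200:440];cv2.imwrite("pics/s2c.png",cv2.resize(a,None,fx=3,fy=3,interpolation=2))
E
```

```text
0.0575 [0.7 0.5 0.3]
0.056 [0.1 0.8 0.9]
0.0551 [0.5 0.2 1.2]
0.0541 [1.  0.  2.2]
0.0531 [ 1.9 -1.1  4.7]
0.0522 [3.6 0.3 5.7]
0.0515 [ 1.1 -1.7 10. ]
19.7
```

View pics/s2c.png

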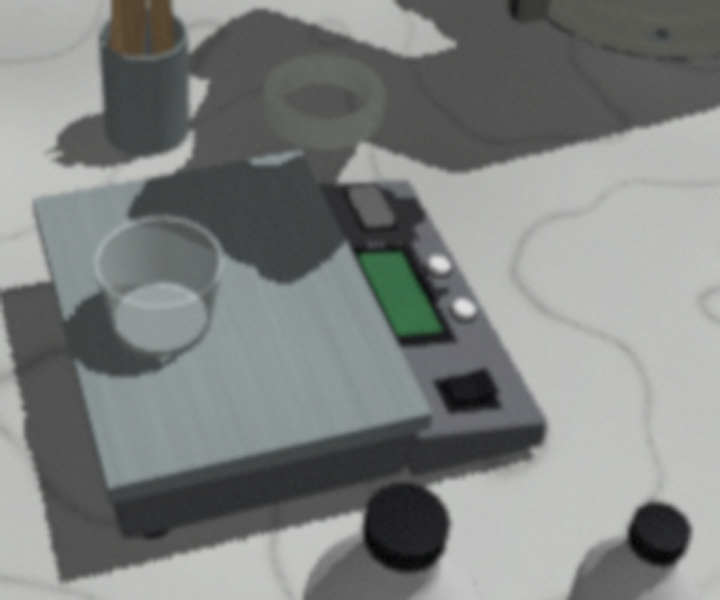

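The tare force rises from about 1 to 5.7 N over 3–4 mm, then hits a stop, which matches the key's spring. In the picture the rocker is on (near end up, 480,380), the tare key is back up (372,205), the cup hasn't moved and the arm is clear.

```bash
python3 -c "
from m import *
print(env.job_done())"
```

```text
the job is handed in; nothing more can be done
None
```

I handed the job in at about 20 s: rocker switched on, pan tapped, and tare key pressed (twice, the second to confirm its travel) and back up, with the cup and everything around the scale left in place; no verdict was returned.

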